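# Open the child-resistant reagent bottle

### The job

Open the amber bottle that stands in the grey bench holder: its white cap is child-resistant, so press it down against its spring and, keeping it pressed, turn it counter-clockwise until its red pointer stands at the green mark, then lift it off. Set the cap down in the steel dish, top side up and lying flat wholly inside the rim, without dropping it, and leave the other things where they stand.

Things in the scene. Friction and masses are not known exactly. Their poses are not given: they have to be found in the camera images.
- bottle: amber bottle, 60 mm across, in a round grey holder (100 mm across, 18 mm high) fixed to the worktop. Origin: centre of the holder's underside; z up the bottle's axis. A red mark (locked) lies on the holder's top toward +x. The neck, 41 mm across its ledges, ends at z = 104 mm; three lugs in the cap hook under its ledges. Seen from above, the cap opens counter-clockwise.
- cap: white ribbed cap, 50 mm across, 28 mm tall, 30 g, loose; roof on top, open below. Origin: centre of its lower edge; z up. A red pointer on top lies along +x; a blue arrow shows the opening direction. Locked, it sits 88 mm above the bottle's origin, pointer at the red mark, and can be turned only a few degrees and not lifted. Grip it by its sides from above, at any yaw.
- plug (a joint): sprung white plug in the bottle's mouth that pushes the cap up: how far the cap presses it down, in m; 0 when locked, -0.001 with no cap on. The cap must be down 5.5 mm or more to turn freely past its locking tooth; it bottoms at 8 mm. Spring: 5 N at 0, 1 N more per mm.
- open_mark (a point): green mark on the holder's top, 40 mm from the axis, 58 degrees counter-clockwise of the red one: where the cap's pointer must be turned to (within 11 degrees; a firm stop comes 11 degrees past it). There the cap rises 1 mm by its spring when no longer pressed, can be lifted straight up, and is clear of neck and plug after 26 mm.
- dish: shallow round steel dish fixed to the worktop, 148 mm across, rim 10 mm high. Origin: centre of its underside; inner floor 4 mm above, 128 mm across.
- timer: white timer lying on the worktop, 64x68x18 mm; origin under its centre
- reagent_0: small white dropper bottle with a white cap and blue label, 34 mm across, 82 mm tall; origin under its centre
- reagent_1: small brown dropper bottle with a grey cap, 34 mm across, 82 mm tall; origin under its centre
- strip_bottle: test-strip bottle with a black cap, 45 mm across, 108 mm tall; origin under its centre
Mind the look-alikes: they are no part of the job. Of the things like the bottle, leave any that is purple; of the rest the larger one is meant.

How it is judged:
On the way:
1. the cap, pressed down, is turned past the locking tooth (more than 40 degrees) while still on the neck (angle between the x axis of cap and the x axis of bottle, either way round above 0.7 rad and horizontal distance between cap and bottle below 0.006 m and z of cap in the frame of bottle below 0.092 m), for 0.05 s.
At the end, for the whole second after the job is handed in: the cap lies at rest in the dish, top up and flat (within 0.1 rad), its centre within 42 mm of the dish's centre and its lower edge on the dish's floor (less than 8 mm above the dish's underside) (horizontal distance between cap and dish below 0.042 m and z of cap in the frame of dish below 0.008 m and angle between cap's own z axis and vertical below 0.1 rad and linear speed of cap below 0.02 m/s); the robot touches nothing.
It fails at once if the cap is let go more than 30 mm above the dish's floor, away from the bottle (contact force between the fingers and cap below 0.05 N and z of cap in the frame of dish above 0.034 m and horizontal distance between cap and bottle above 0.05 m).
It fails at once if one of the other things is pushed more than 20 mm from its place (distance of any of timer, reagent_0, reagent_1, strip_bottle from where it was at the start of the episode above 0.02 m).
It also fails if it takes over 45 s, if anything falls off the work surface, if the arm or the gripper's body presses on something with over 40 N, if the wrist force passes 120 N, or if a joint passes its speed limit or range.

### The arm

A 7-joint arm with a two-finger parallel gripper is mounted at the origin on a cart in front of the work surface, level with it; the furniture and walls round the work are solid. World frame = base frame: x ahead of the robot, y to its left, z up, the work surface at z = 0. Lengths are in m, angles in rad, forces in N, time in s.
With the tool pointing down it reaches from about 0.4 to 0.85 m from the base axis. Payload 10.4 kg.
Tool frame: the origin (TCP) lies on the centre line of the jaws, within the pads' length; the fingertips stand bot.tcp_to_tips ahead of it and the grasp point (between the pads) is the TCP (bot.tcp_to_tips is the distance from the TCP to the fingertips, in m); z points along the fingers, y is the line along which they close (so a half turn about z gives the same grasp; the last joint's range is limited). The gripper opens to 85 mm and grips with 20 to 120 N. Pads are 22 mm wide; open, the fingers measure 114 mm over their backs; the gripper's body (76 mm by 85 mm) begins 54 mm behind the grasp point. The pads swing forward as they close: fully open they stand 13 mm farther back than shut.
Start: joints at [-1.169, 0.332, -0.065, 1.46, 0.022, 1.35, -0.088], TCP at [0.258, 0.569, 0.226] pointing down, gripper open.
Joint ranges: [-2.6, 2.6], [-0.5, 2.12], [-1.47, 1.34], [0.16, 2.42], [-1.27, 4.41], [0.06, 2.06], [-2.6, 2.6]. Speed limits (rad/s): [2.22, 2.22, 2.79, 2.79, 3.14, 3.14, 3.14].

### API

Orientations are given as a rotation vector (axis times angle).
In Python, from plant import bot gives the robot as it stands.
- The arm moves only by the tool drive_tool, never from a script. Its argument "commands" is a list that holds one entry, the list of rows, each a list of 7 numbers: the turn, a rotation vector about the tool's x, y, z in rad, then the shift along the tool's x, y, z in m, then the opening, from -1 (shut) to 1 (fully open). A call has 1 to 8 rows; each row shifts and turns the commanded pose from where the row before left it, along the tool's axes as they then stand; what a row does not reach is not made up. A row lasts 1/8 s, in which the tool goes at most 62.5 mm and 10.7 degrees, less where a joint would pass 70% of its speed; a pose out of reach is approached as far as the arm can. A call with a gripper value outside its range is refused whole. The fingers move at their own pace and stop on an object; the grip force is fixed at half the most. Time passes only in rows, so rows that do not move let the fingers close. It gives the time, the measured TCP pose, the force, the opening and the grip force at its end, in the units of the state.
- bot.observe(): the state, without advancing time (a new reading comes with each control period).
- bot.snapshot(name): name is "scene" or "top"; returns the picture (384x512x3 uint8, blue, green, red); there is no depth.
- bot.camera_model(name): a dict with "fx", "fy", "cx", "cy" (pixels), "rvec" (rotation vector, rad) and "tvec" (3), from world to camera coordinates, as OpenCV has them. Camera axes: x right, y down, z forward; pixel columns grow to the right and rows downward; lengths in m; the calibration is good to about 2 mm. A picture is of the moment at which its call begins. camera_model takes no time and is no camera call.
- bot.job_done(): hands the job in; it is judged then, once.
Trained networks look in the newest picture that a camera, given by its name, has taken for a name from the list of things; names that differ only in an ending like _2 or _b are one class to them, and where a whole thing is asked for, a point or a joint stands for the part that bears it (a point fixed in the world has none). Each returns a list of dicts, best first, with "conf" (0 to 1); they miss things now and then, are a little off and sometimes report something else, mostly with a low value. They report only what shows in the picture. A call takes as long as a camera call. They do not tell look-alikes from the thing itself.
- bot.recognise(camera, label): "location" ([x, y, z] in m, in world coordinates, good to about 4 mm: the middle of the surface that is visible of it).
The state is a dict: "time_s": time; "joints": joint angles; "joint_velocities": joint speeds; "joint_torque": joint torques, N m; "eef_pos": TCP position; "eef_rot": TCP orientation; "wrist_force": force on the tool from outside, world axes, zero at the start; "wrist_torque": the same for the moment, N m; "finger_gap": finger opening in m; "finger_force": force on a finger pad.
Only numpy, scipy, OpenCV 4.12 (cv2) and the standard library are available. Lean on these libraries where they do the work, as an engineer would, in place of code of your own. Each camera call takes 0.05 s, during which the arm holds its last target. There are 200 camera calls.

## Working session

There is one attempt and no reset: what is moved stays moved. The work goes in short steps, Python scripts to look and compute and a tool call to move; the robot and the scene stay as the last step left them, time stands still between calls to the robot, and variables do not carry over. Pictures are saved under pics/ and viewed, at most 10 in all, crops included, and the job is handed in when it is done.

Besides the shell and the picture viewer there is one more tool, called after "Call:" in YAML: its name, and indented under it one key for each argument. drive_tool: Moves the arm, as the interface text tells. Its arguments: {"type":"object","properties":{"commands":{"type":"array"}},"required":["commands"]}

```bash
mkdir -p pics
python3 - <<'E'
from plant import bot
import cv2
for n in("scene","top"):
    cv2.imwrite(f"pics/{n}0.png",bot.snapshot(n)); 
    for l in("bottle","cap","dish","open_mark"):
        try: print(n,l,[(r["location"],r["conf"]) for r in bot.recognise(n,l)])
        except Exception as e: print(l,e)
    print(bot.camera_model(n))
s=bot.observe();print(s,bot.tcp_to_tips)
a=cv2.imread("pics/scene0.png");b=cv2.imread("pics/top0.png")
E
```

```text
scene bottle [([0.6314, 0.177, 0.0239], 0.56)]
scene cap []
scene dish [([0.5529, -0.1128, 0.001], 0.77)]
scene open_mark [([0.6356, 0.1802, 0.0228], 0.77)]
{'fx': 483.25259163322426, 'fy': 483.25259163322426, 'cx': 257.1568440041783, 'cy': 178.03850864200842, 'rvec': array([ 0.83187738, -2.64268743,  0.94519404]), 'tvec': array([0.52655048, 0.2301426 , 1.51038795])}
top bottle [([0.3823, 0.0888, 0.0156], 0.91), ([0.6411, 0.1657, 0.0159], 0.8), ([0.5111, 0.1581, 0.0131], 0.76)]
top cap [([0.5163, 0.1664, 0.1186], 0.52)]
top dish [([0.5512, -0.1081, 0.0062], 0.93)]
top open_mark [([0.3822, 0.0835, 0.0122], 0.81), ([0.5078, 0.1579, 0.0175], 0.79), ([0.6449, 0.1693, 0.0123], 0.73), ([0.61, 0.4123, 0.0583], 0.27)]
{'fx': 390.53676774646095, 'fy': 390.53676774646095, 'cx': 259.14107484364894, 'cy': 192.78204183817158, 'rvec': array([ 2.17669308, -2.14470646,  0.12901229]), 'tvec': array([0.07359714, 0.58280089, 1.03825757])}
{'time_s': 0.5, 'joints': array([-1.16858628,  0.33221425, -0.06470948,  1.4601273 ,  0.02158851,
        1.34991143, -0.08848044]), 'joint_velocities': array([-0.00067215, -0.00061477, -0.0006995 , -0.00264065,  0.00073518,
        0.00055269, -0.0005472 ]), 'joint_torque': array([ 1.33722242e-04, -6.24749780e+01,  4.90390859e-02, -3.91555381e+01,
        1.64897164e-02,  2.46255993e-03,  4.00498527e-05]), 'eef_pos': array([0.25756958, 0.56946282, 0.22551559]), 'eef_rot': array([-6.62233298e-01, -3.07097881e+00, -5.98287917e-05]), 'wrist_force': array([-0.25735809,  0.14517616,  0.61677359]), 'wrist_torque': array([ 0.02003193, -0.04192704,  0.04010558]), 'finger_force': 0.0, 'finger_gap': 0.08495715418755598} 0.019
```

View pics/scene0.png

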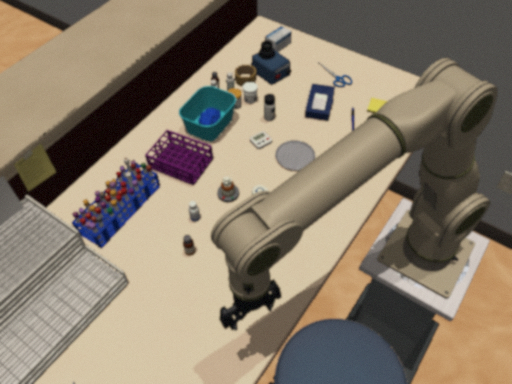

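View pics/top0.png

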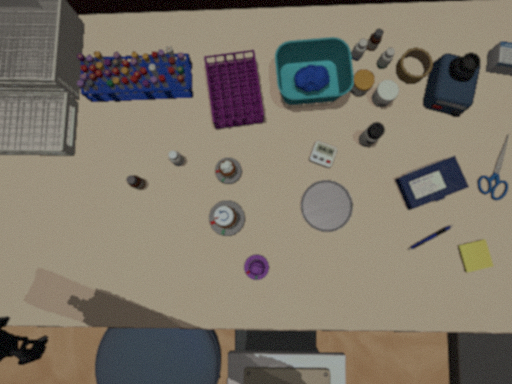

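The pictures show three candidates in the top view: a small one at (227,170), a larger amber one at (227,217), and a purple one at (257,267). The dish is at (327,206). I choose (227,217) and will check it in a close crop.

```bash
cat > h.py <<'E'
from plant import bot
import cv2,numpy as np
def cam(n):
    m=bot.camera_model(n);K=np.array([[m["fx"],0,m["cx"]],[0,m["fy"],m["cy"]],[0,0,1.]])
    return K,cv2.Rodrigues(np.array(m["rvec"]))[0],np.array(m["tvec"])
def back(n,uv,z):
    K,R,t=cam(n);d=R.T@np.linalg.inv(K)@[*uv,1];c=-R.T@t
    return (c+d*(z-c[2])/d[2])
def proj(n,p):
    K,R,t=cam(n);q=K@(R@np.array(p,float)+t);return q[:2]/q[2]
E
python3 - <<'E'
from h import *
im=cv2.imread("pics/top0.png")
c=im[190:245,195:260]
cv2.imwrite("pics/crop1.png",cv2.resize(c,None,fx=11,fy=10.9,interpolation=cv2.INTER_CUBIC)[:600])
hsv=cv2.cvtColor(im,cv2.COLOR_BGR2HSV)
for (u,v) in [(227,217),(227,170)]:
    print(u,v)
    for n,lo,hi in (("red",(0,150,90),(6,255,255)),("red2",(172,130,90),(180,255,255)),("green",(45,70,40),(85,255,255)),("blue",(95,90,60),(125,255,255))):
        m=cv2.inRange(hsv,lo,hi); 
        ys,xs=np.nonzero(m[v-22:v+22,u-22:u+22]); print(n,[(int(x+u-22),int(y+v-22)) for x,y in zip(xs,ys)])
print("dish",back("top",(327,206),0.01), "holder",back("top",(227,217.5),.018),"cap",back("top",(223,216),.116))
E
```

```text
227 217
red [(211, 222), (212, 222), (213, 222), (214, 222), (212, 223)]
red2 []
green [(223, 230), (222, 231), (223, 231), (222, 232), (223, 232), (222, 233), (223, 233)]
blue []
227 170
red [(219, 170), (217, 171), (218, 171), (219, 171)]
red2 []
green [(223, 179), (223, 180)]
blue []
dish [ 0.55013081 -0.10828317  0.01      ] holder [0.51338562 0.17016293 0.018     ] cap [0.5117142  0.17235701 0.116     ]
```

View pics/crop1.png

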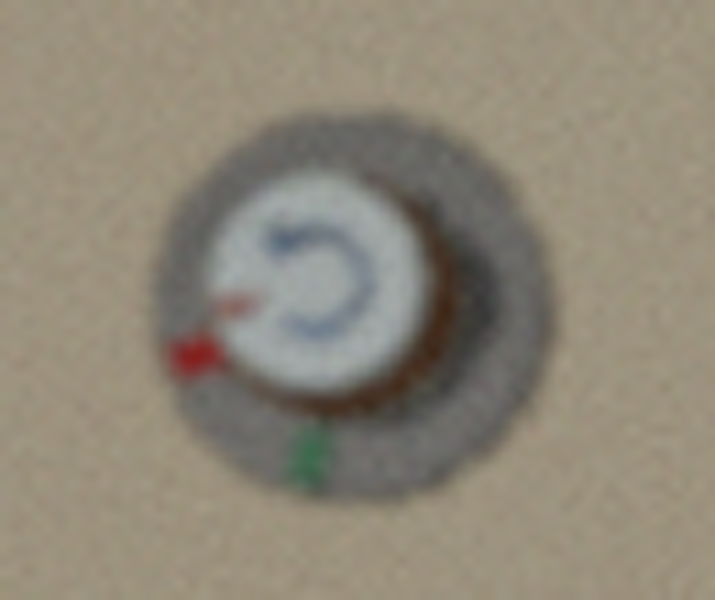

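The crop confirms the choice: an amber bottle with a white cap in a grey holder. The holder centre is at about (226.6,217.5) and the cap top at about (223.5,215.3). The red mark is at about (212.5,222) and the green mark at about (222.6,231.5). The pointer stands at red.

Run:
```python
from h import *
h=back("top",(226.7,217.5),.018);c=back("top",(223.5,215.4),.116)
r=back("top",(212.4,222.2),.018);g=back("top",(222.6,231.7),.018)
for n,p in(("r",r),("g",g)):
    d=p-h;print(n,np.hypot(*d[:2]),np.degrees(np.arctan2(d[1],d[0])))
print("holder",h,"cap",c)
# scene-camera check
for p in [(*h[:2],.116),(*c[:2],.116)]: print(proj("scene",p))
s=bot.observe();R=cv2.Rodrigues(s["eef_rot"])[0];print(R.round(3))
t=np.array([*((h+c)/2)[:2],0.20]);print("shift tool",R.T@(t-s["eef_pos"]))
im=cv2.imread("pics/scene0.png");q=proj("scene",(*h[:2],.1)).astype(int)
x,y=q-25;cv2.imwrite("pics/crop2.png",cv2.resize(im[y:y+50,x:x+60],None,fx=12,fy=12,interpolation=cv2.INTER_CUBIC));print(x,y)
```

```text
r 0.04147781552135822 109.09073683354431
g 0.04061458936811476 165.2526657920151
holder [0.51337334 0.17099314 0.018     ] cap [0.51324371 0.17113665 0.116     ]
[259.43634942 190.58461327]
[259.44392577 190.63249902]
[[-0.911  0.412 -0.   ]
 [ 0.412  0.911  0.   ]
 [ 0.     0.    -1.   ]]
shift tool [-0.39719998 -0.25759759  0.02549534]
234 168
```

View pics/crop2.png

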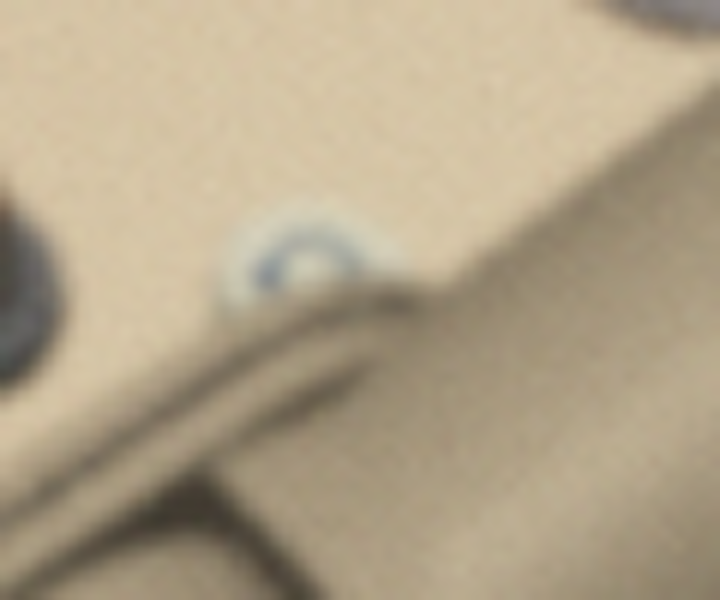

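Both cameras agree: the cap is at (0.513, 0.171). Now moving above it.

Call:
drive_tool:
  commands:
    - [[0,0,0,-0.0495,-0.0322,0,1],[0,0,0,-0.0495,-0.0322,0,1],[0,0,0,-0.0495,-0.0322,0,1],[0,0,0,-0.0495,-0.0322,0,1],[0,0,0,-0.0495,-0.0322,0,1],[0,0,0,-0.0495,-0.0322,0,1],[0,0,0,-0.0495,-0.0322,0,1],[0,0,0,-0.0495,-0.0322,0,1]]

```text
time_s: 1.5
eef_pos: [0.513, 0.1699, 0.2259]
eef_rot: [0.662, 3.071, 0.001]
wrist_force: [1.2, 0.7, 0.6]
finger_gap: 0.0856
finger_force: 0.0
```

Run:
```python
from h import *
cv2.imwrite("pics/scene1.png",cv2.resize(bot.snapshot("scene")[100:300,150:400],None,fx=3,fy=3))
s=bot.observe();R=cv2.Rodrigues(s["eef_rot"])[0];print(s["joints"].round(2),s["eef_pos"],R.round(3).tolist(),s["time_s"])
print(R.T@(np.array([.5133,.171,.110])-s["eef_pos"]))
```

```text
[-0.63  0.14  0.26  1.7  -0.03  1.3   0.78] [0.51686813 0.16125443 0.22594848] [[-0.907, 0.42, 0.003], [0.42, 0.907, -0.003], [-0.004, -0.002, -1.0]] 1.55
[0.00775162 0.00751645 0.1159102 ]
```

Call:
drive_tool:
  commands:
    - [[0,0,0.17,0,0,0,1],[0,0,0.17,0,0,0.01,1],[0,0,0.17,0,0,0.01,1],[0,0,0.17,0,0,0.01,1],[0,0,0.17,0,0,0.01,1],[0,0,0.15,0,0,0,1],[0,0,0,0,0,0,1],[0,0,0,0,0,0,1]]

```text
time_s: 2.55
eef_pos: [0.5122, 0.1718, 0.1857]
eef_rot: [2.049, 2.381, 0.001]
wrist_force: [-0.3, -0.4, 0.1]
finger_gap: 0.085
finger_force: 0.0
```

Run:
```python
from h import *
cv2.imwrite("pics/scene2.png",cv2.resize(bot.snapshot("scene")[120:260,180:360],None,fx=4,fy=4))
s=bot.observe();R=cv2.Rodrigues(s["eef_rot"])[0];print(s["joints"].round(2),s["eef_pos"],R.round(3).tolist(),s["time_s"])
print(R.T@(np.array([.5133,.171,.110])-s["eef_pos"]))
```

```text
[-0.7   0.17  0.33  1.76 -0.06  1.22 -0.21] [0.51225552 0.17172885 0.18568693] [[-0.148, 0.989, 0.0], [0.989, 0.148, 0.0], [0.0, 0.0, -1.0]] 2.6
[-0.00089556  0.00090099  0.07568699]
```

View pics/scene2.png

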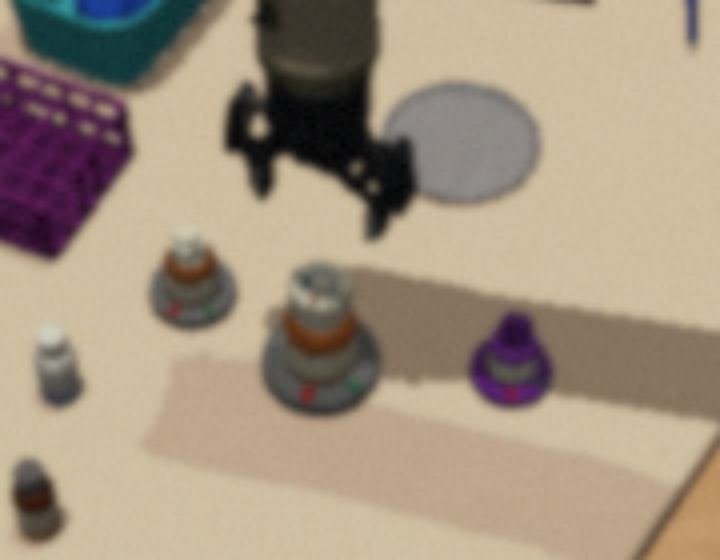

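The gripper is above the cap (crop (320,285)), fingers straddling along x, with the neighbours clear. Next I descend and grip.

Call:
drive_tool:
  commands:
    - [[0,0,0,-0.001,0.001,0.02,1],[0,0,0,0,0,0.02,1],[0,0,0,0,0,0.02,1],[0,0,0,0,0,0.0155,1],[0,0,0,0,0,0,1],[0,0,0,0,0,0,-0.3],[0,0,0,0,0,0,-1],[0,0,0,0,0,0,-1]]

```text
time_s: 3.6
eef_pos: [0.5136, 0.1709, 0.1105]
eef_rot: [2.053, 2.377, 0.001]
wrist_force: [0.8, 0.2, -1.2]
finger_gap: 0.0318
finger_force: 0.0
```

Call:
drive_tool:
  commands:
    - [[0,0,0,0,0,0,-1],[0,0,0,0,0,0,-1],[0,0,0,0,0,0,-1],[0,0,0,0,0,0,-1]]

```text
time_s: 4.1
eef_pos: [0.5136, 0.1709, 0.1103]
eef_rot: [2.053, 2.377, 0.001]
wrist_force: [0.6, 0.3, 4.2]
finger_gap: -0.0
finger_force: 2.3
```

Run:
```python
from h import *
a=cv2.resize(bot.snapshot("scene")[140:240,200:330],None,fx=5,fy=5)
b=cv2.resize(bot.snapshot("top")[150:290,190:300],None,fx=500/140,fy=500/140)
cv2.imwrite("pics/d3.png",np.hstack([a[:,:400] if 0 else cv2.resize(a,(400,308)) if 0 else a[:500,120:520],b]))
s=bot.observe();print(s)
```

```text
{'time_s': 4.2, 'joints': array([-0.68584234,  0.24705941,  0.31990285,  1.83950472, -0.08804281,
        1.0679598 , -0.18650284]), 'joint_velocities': array([-5.91676317e-04, -6.82544750e-05,  3.84097506e-04,  6.11799733e-04,
       -1.09374034e-04, -1.83047881e-03, -2.12025268e-04]), 'joint_torque': array([ 9.52103594e-02, -4.72613990e+01,  3.50298531e+00, -3.28218377e+01,
        6.18985039e-02,  1.72961620e-01, -5.14514204e-05]), 'eef_pos': array([0.51362536, 0.17089242, 0.11025078]), 'eef_rot': array([2.05326115e+00, 2.37744416e+00, 1.17746007e-03]), 'wrist_force': array([ 0.53699417, -0.01223511,  4.72935178]), 'wrist_torque': array([ 0.04434385, -0.13094552, -0.03015944]), 'finger_force': 2.298731245100498, 'finger_gap': 0.0002448385582854514}
```

View pics/d3.png

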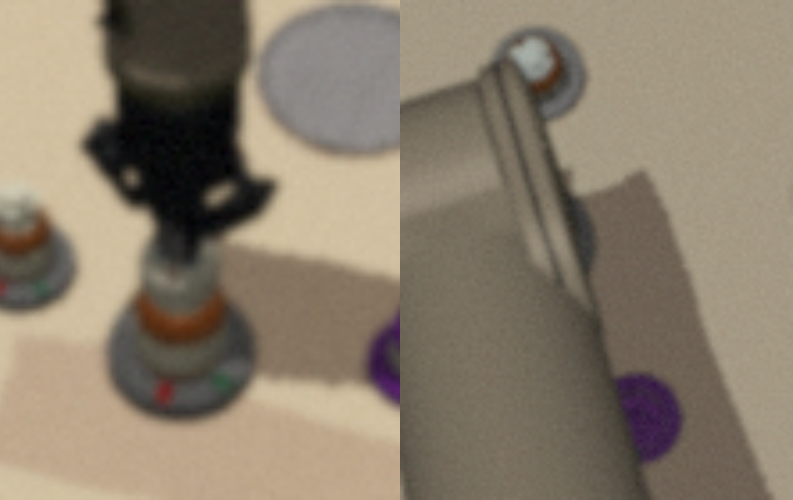

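Run:
```python
from h import *
for z in(.09,.1,.11,.116,.125,.15,.16,.17,.18,.19,.2): print(z,proj("scene",(.5134,.171,z)).round(1))
for y in (-.05,.05):
  for z in(.165,.175,.185): print(y,z,proj("scene",np.array([.5122,.1718,z])+y*np.array([.989,.148,0])).round(1))
print("small bottle in scene, holder:",proj("scene",(.64,.166,0)), "cap px-> z: ", [back("scene",(222,180),z).round(3) for z in (.05,.07,.09)])
```

```text
0.09 [259.5 195.6]
0.1 [259.5 193.7]
0.11 [259.4 191.8]
0.116 [259.4 190.6]
0.125 [259.4 188.8]
0.15 [259.4 183.8]
0.16 [259.3 181.8]
0.17 [259.3 179.7]
0.18 [259.3 177.7]
0.19 [259.3 175.6]
0.2 [259.2 173.4]
-0.05 0.165 [274.2 186.7]
-0.05 0.175 [274.2 184.7]
-0.05 0.185 [274.3 182.6]
0.05 0.165 [245.1 175.6]
0.05 0.175 [245.  173.5]
0.05 0.185 [244.9 171.4]
small bottle in scene, holder: [230.36897148 193.93806152] cap px-> z:  [array([0.674, 0.164, 0.05 ]), array([0.663, 0.176, 0.07 ]), array([0.652, 0.188, 0.09 ])]
```

The tips really sit about 25 mm farther back than I assumed: the shut fingers are resting on the cap's top at about z 0.116. I'll lift, open and go deeper.

Call:
drive_tool:
  commands:
    - [[0,0,0,0,0,-0.02,-1],[0,0,0,0,0,-0.01,1],[0,0,0,0,0,0,1],[0,0,0,0,0,0,1],[0,0,0,0,0,0,1],[0,0,0,0,0,0,1],[0,0,0,0,0,0,1]]

```text
time_s: 5.08
eef_pos: [0.5133, 0.1707, 0.1398]
eef_rot: [-2.053, -2.377, 0.0]
wrist_force: [-0.4, -0.7, -0.5]
finger_gap: 0.0853
finger_force: 0.0
```

Call:
drive_tool:
  commands:
    - [[0,0,0,0,0,0.015,1],[0,0,0,0,0,0.015,1],[0,0,0,0,0,0.01,1],[0,0,0,0,0,0.01,1],[0,0,0,0,0,0.005,1],[0,0,0,0,0,0,1]]

```text
time_s: 5.82
eef_pos: [0.5133, 0.1707, 0.0848]
eef_rot: [-2.053, -2.377, 0.001]
wrist_force: [-0.5, -0.6, 1.0]
finger_gap: 0.0851
finger_force: 0.0
```

Call:
drive_tool:
  commands:
    - [[0,0,0,0,0,0,0.4],[0,0,0,0,0,0,0.2],[0,0,0,0,0,0,0.1],[0,0,0,0,0,0,0],[0,0,0,0,0,0,-1],[0,0,0,0,0,0,-1]]

```text
time_s: 6.58
eef_pos: [0.5137, 0.1709, 0.0853]
eef_rot: [2.053, 2.377, 0.001]
wrist_force: [-0.5, 0.1, 5.4]
finger_gap: 0.047
finger_force: 60.8
```

Call:
drive_tool:
  commands:
    - [[0,0,0,0,0,0.002,-1],[0,0,0,0,0,0.002,-1],[0,0,0,0,0,0.002,-1],[0,0,0,0,0,0.0015,-1],[0,0,0,0,0,0,-1],[0,0,0,0,0,0,-1]]

```text
time_s: 7.32
eef_pos: [0.5137, 0.1709, 0.0784]
eef_rot: [2.054, 2.377, 0.002]
wrist_force: [-2.6, -0.9, 12.5]
finger_gap: 0.047
finger_force: 61.5
```

Pressed about 7 mm: the force is 12.5 N, which matches the spring. Now the counter-clockwise turn.

Call:
drive_tool:
  commands:
    - [[0,0,-0.13,0,0,0,-1],[0,0,-0.13,0,0,0,-1],[0,0,-0.13,0,0,0,-1],[0,0,-0.13,0,0,0,-1],[0,0,-0.13,0,0,0,-1],[0,0,-0.13,0,0,0,-1],[0,0,-0.13,0,0,0,-1],[0,0,-0.11,0,0,0,-1]]

```text
time_s: 8.32
eef_pos: [0.5141, 0.1711, 0.0786]
eef_rot: [0.625, 3.077, 0.002]
wrist_force: [-2.2, -0.7, 11.7]
finger_gap: 0.0471
finger_force: 61.6
```

Call:
drive_tool:
  commands:
    - [[0,0,0,0,0,0,-1],[0,0,0,0,0,0,-1],[0,0,0,0,0,0,-1]]

```text
time_s: 8.7
eef_pos: [0.5141, 0.1711, 0.0786]
eef_rot: [0.631, 3.076, 0.002]
wrist_force: [-1.0, -1.1, 12.0]
finger_gap: 0.047
finger_force: 61.4
```

Run:
```python
from h import *
s=bot.observe();R=cv2.Rodrigues(s["eef_rot"])[0];print(R.round(3).tolist(),np.degrees(np.arctan2(R[1,1],R[0,1])),s["wrist_force"],s["wrist_torque"],s["joints"].round(2))
cv2.imwrite("pics/s4.png",cv2.resize(bot.snapshot("scene")[160:230,215:305],None,fx=8,fy=8,interpolation=cv2.INTER_CUBIC))
```

```text
[[-0.919, 0.394, 0.002], [0.394, 0.919, 0.001], [-0.001, 0.002, -1.0]] 66.81375012284163 [-0.96785416 -1.14937789 11.99783445] [-0.09277332  0.3267215   0.04111434] [-0.55  0.28  0.17  1.86 -0.06  1.    0.81]
```

View pics/s4.png

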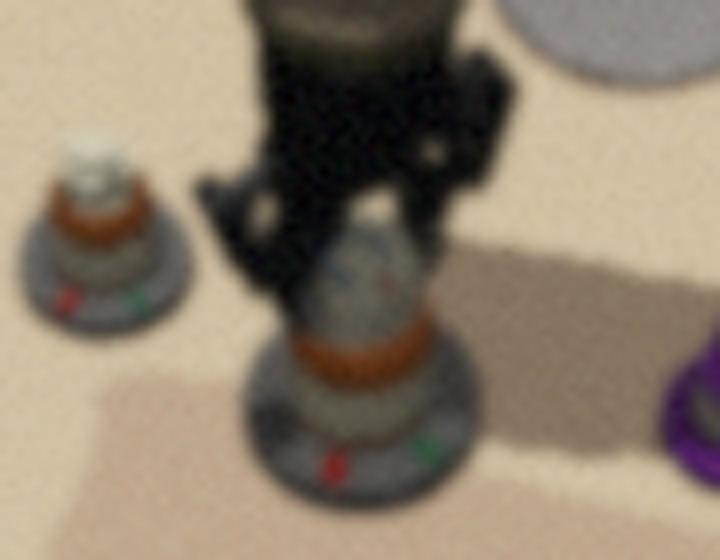

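The pointer at crop (388,282) now faces the green mark, and the tool turned 58°. Next I lift slowly.

Call:
drive_tool:
  commands:
    - [[0,0,0,0,0,-0.003,-1],[0,0,0,0,0,-0.003,-1],[0,0,0,0,0,-0.003,-1],[0,0,0,0,0,-0.003,-1],[0,0,0,0,0,-0.003,-1],[0,0,0,0,0,0,-1]]

```text
time_s: 9.5
eef_pos: [0.5132, 0.1707, 0.0924]
eef_rot: [-0.631, -3.077, 0.0]
wrist_force: [0.7, -0.1, -0.1]
finger_gap: 0.0473
finger_force: 61.6
```

Call:
drive_tool:
  commands:
    - [[0,0,0,0,0,-0.015,-1],[0,0,0,0,0,-0.02,-1],[0,0,0,0,0,-0.02,-1],[0,0,0,0,0,-0.005,-1],[0,0,0,0,0,0,-1]]

```text
time_s: 10.12
eef_pos: [0.5134, 0.1708, 0.1527]
eef_rot: [0.631, 3.077, 0.001]
wrist_force: [0.2, -0.4, -0.6]
finger_gap: 0.0472
finger_force: 61.6
```

Call:
drive_tool:
  commands:
    - [[0,0,0,-0.01,-0.0168,0,-1],[0,0,0,-0.0206,-0.0346,0,-1],[0,0,0,-0.0206,-0.0346,0,-1],[0,0,0,-0.0206,-0.0346,0,-1],[0,0,0,-0.0206,-0.0346,0,-1],[0,0,0,-0.0206,-0.0346,0,-1],[0,0,0,-0.0206,-0.0346,0,-1],[0,0,0,-0.01,-0.0168,0,-1]]

```text
time_s: 11.12
eef_pos: [0.5493, -0.1119, 0.1518]
eef_rot: [-0.638, -3.075, 0.002]
wrist_force: [0.7, 0.4, 0.1]
finger_gap: 0.0467
finger_force: 61.6
```

Call:
drive_tool:
  commands:
    - [[0,0,0,0,0,0,-1],[0,0,0,0,0,0,-1]]

```text
time_s: 11.38
eef_pos: [0.5499, -0.1071, 0.152]
eef_rot: [-0.631, -3.077, -0.0]
wrist_force: [0.3, 0.4, -0.7]
finger_gap: 0.0469
finger_force: 61.6
```

Run:
```python
from h import *
s=bot.observe();R=cv2.Rodrigues(s["eef_rot"])[0];p=s["eef_pos"];print(p,R.round(3).tolist(),R.T@(np.array([.5505,-.108,p[2]])-p),s["joints"].round(2),s["wrist_force"],s["finger_gap"])
a=cv2.resize(bot.snapshot("scene")[100:200,215:345],None,fx=5.5,fy=5.5,interpolation=cv2.INTER_CUBIC)
cv2.imwrite("pics/s5.png",a); print(proj("scene",(.55,-.108,.01)),proj("scene",p+[0,0,.003]))
```

```text
[ 0.54992403 -0.10710707  0.1520357 ] [[-0.919, 0.394, -0.001], [0.394, 0.919, 0.0], [0.001, 0.0, -1.0]] [-8.80890062e-04 -5.94224144e-04 -8.50547674e-07] [-0.21  0.25  0.37  1.75 -0.1   1.16  1.36] [ 0.28508841  0.35862753 -0.74249326] 0.04690516992925105
[295.25107013 154.49420274] [297.26197848 126.04436403]
```

View pics/s5.png

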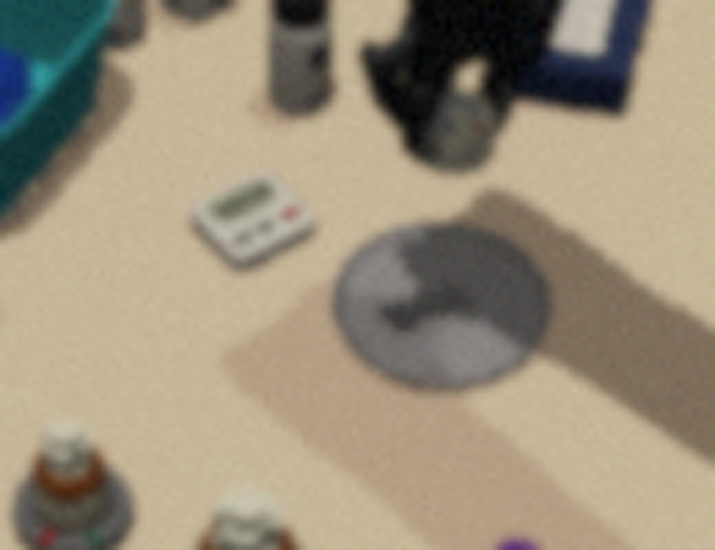

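The cap is held over the dish, whose centre at crop (442,305) matches the estimate. Now lowering.

Call:
drive_tool:
  commands:
    - [[0,0,0,-0.001,-0.0005,0.015,-1],[0,0,0,0,0,0.03,-1],[0,0,0,0,0,0.03,-1],[0,0,0,0,0,0.03,-1],[0,0,0,0,0,0.02,-1],[0,0,0,0,0,0.01,-1],[0,0,0,0,0,0,-1],[0,0,0,0,0,0,-1]]

```text
time_s: 12.42
eef_pos: [0.5516, -0.1084, 0.0182]
eef_rot: [0.631, 3.076, 0.0]
wrist_force: [-0.2, -0.5, 0.2]
finger_gap: 0.0469
finger_force: 61.6
```

Call:
drive_tool:
  commands:
    - [[0,0,0,0,0,0.004,-1],[0,0,0,0,0,0.004,-1],[0,0,0,0,0,0.003,-1],[0,0,0,0,0,0.002,-1],[0,0,0,0,0,0,-1],[0,0,0,0,0,0,-1]]

```text
time_s: 13.18
eef_pos: [0.5512, -0.1084, 0.0046]
eef_rot: [0.632, 3.077, 0.0]
wrist_force: [-0.6, 1.3, -0.7]
finger_gap: 0.0474
finger_force: 61.6
```

Call:
drive_tool:
  commands:
    - [[0,0,0,0,0,0.001,-1],[0,0,0,0,0,0.001,-1],[0,0,0,0,0,0,-1],[0,0,0,0,0,0,-1]]

```text
time_s: 13.68
eef_pos: [0.5511, -0.1084, 0.0025]
eef_rot: [-0.632, -3.077, -0.0]
wrist_force: [-0.5, -0.7, -0.3]
finger_gap: 0.0469
finger_force: 61.6
```

Call:
drive_tool:
  commands:
    - [[0,0,0,0,0,0.001,-1],[0,0,0,0,0,0,-1],[0,0,0,0,0,0,-1]]

```text
time_s: 14.05
eef_pos: [0.5512, -0.1084, 0.0021]
eef_rot: [0.632, 3.077, 0.001]
wrist_force: [-2.6, 0.5, 7.4]
finger_gap: 0.0472
finger_force: 62.2
```

The cap is on the dish floor. Releasing.

Call:
drive_tool:
  commands:
    - [[0,0,0,0,0,0,0.2],[0,0,0,0,0,0,0.4],[0,0,0,0,0,0,0.7],[0,0,0,0,0,0,1],[0,0,0,0,0,0,1],[0,0,0,0,0,0,1]]

```text
time_s: 14.8
eef_pos: [0.5511, -0.1083, 0.0015]
eef_rot: [0.631, 3.077, 0.0]
wrist_force: [1.0, 0.1, -0.4]
finger_gap: 0.0855
finger_force: 0.0
```

Call:
drive_tool:
  commands:
    - [[0,0,0,0,0,-0.01,1],[0,0,0,0,0,-0.02,1],[0,0,0,0,0,-0.03,1],[0,0,0,0,0,-0.04,1],[0,0,0,0,0,-0.04,1],[0,0,0,0,0,-0.02,1],[0,0,0,0,0,0,1],[0,0,0,0,0,0,1]]

```text
time_s: 15.8
eef_pos: [0.5506, -0.1083, 0.1608]
eef_rot: [-0.631, -3.077, -0.0]
wrist_force: [0.3, 0.4, 0.0]
finger_gap: 0.0856
finger_force: 0.0
```

Run:
```python
from h import *
s=bot.observe();print(s["eef_pos"],s["wrist_force"],s["time_s"])
cv2.imwrite("pics/s6.png",cv2.resize(bot.snapshot("scene")[100:200,215:345],None,fx=5.5,fy=5.5,interpolation=cv2.INTER_CUBIC))
```

```text
[ 0.55059845 -0.10831089  0.16079068] [0.34794136 0.36548378 0.03171953] 15.8
```

View pics/s6.png

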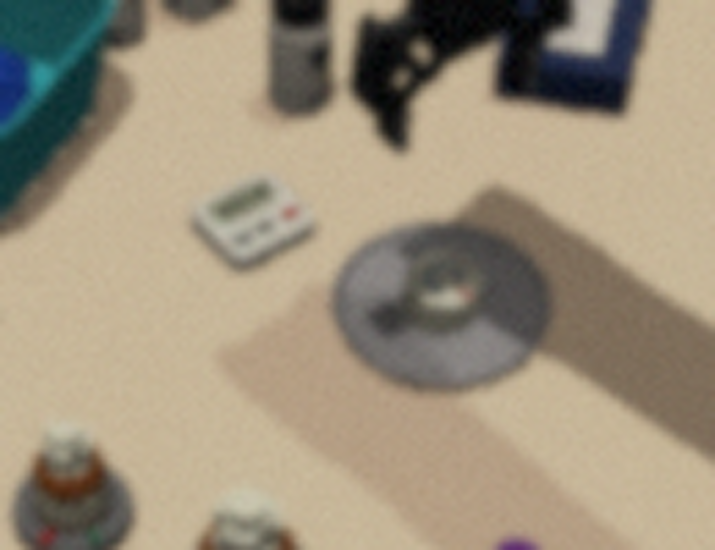

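The cap lies flat, top up, in the middle of the dish (crop (445,290)). The gripper is clear and the other things have not moved.

```bash
python3 -c "
from plant import bot
print(bot.job_done())"
```

```text
the job is handed in; nothing more can be done
None
```

The bottle is open and the cap lies flat, top up, near the centre of the steel dish; I handed the job in at about 16 s, and no verdict came back.

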